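# Gauge the opening of a sherd clamp with a taper feeler

## Task

Pick up the taper feeler gauge by its orange handle and slide its blade, standing on edge on the grey bed with the straight side along the aluminium rail, into the gap between the rail and the black sprung nose of the jaw until it is snug: the nose must press on the blade with a light, definite pressure of about 7 N. Do not force it, do not disturb the jar and the two sherds beside the clamp, and leave the gauge standing snugly in the gap.

Things in the scene. Friction and masses are not known exactly. Their poses are not given: they have to be found in the camera images.
- feeler: Loose taper feeler gauge, 0.12 kg, standing on its long edge, z up. Orange handle block 30 x 16 x 46 mm (x, y, z); the origin is under the handle's centre. A steel blade 24 mm high runs forward (+x) to the tip at x = +135 mm. Its straight side is the plane y = +8 mm over the whole length.
- tip (a point): Lower front corner of the blade on its straight side: x +135, y +8, z 0 mm in the feeler's frame. The blade is 5 mm thick (in y) at the tip; its other side tapers, 1 mm thicker for each 7 mm back from the tip, to 15.7 mm at 75 mm back, then stays so.
- rig: Fixed sherd clamp: grey bed plate 8 mm thick (top at 8 mm over the origin, which lies at table height), x -140..+80, y -80..+45 mm about the origin. The blade goes in along +x on the bed, between the rail and the jaw's nose. The gap is open at its far end.
- rail (a point): Middle of the foot of the aluminium rail's straight face, at x +9, y 0, z +8 mm in the rig's frame, axes as the rig's. The face is the plane y = 0, facing -y, from x = -30 to +48 mm; the rail is 16 mm thick (to y = +16) and its top is 34 mm over the table.
- jaw: Jaw opposite the rail. Pose given: that of its fixed green housing, origin and axes as the rig's (housing x -28..+28, y -32..-56, top 37 mm). From it stands a black round nose, radius 8 mm, z 10..34 mm, on a 40 mm long block, its point at x 0, set 7.5 to 13.5 mm from the rail (not reported; find by feel). It springs back 0.07 mm per N. Drag on the blade: 1.2 to 2 x the nose's pressure.
- jar: Loose clear specimen jar with orange cap, 45 x 45 x 64 mm, origin under its centre; a bystander.
- red_sherd: Loose red sherd, 32 x 52 x 14 mm, origin under its centre; a bystander.
- grey_sherd: Loose grey sherd, 51 x 48 x 11 mm, origin under its centre; a bystander.
Mind the look-alikes: they are no part of the job. Leave any green look-alike of the feeler alone.

How it is judged:
On the way, in this order (a step that is already met when the one before it is completed fails the run):
1. the feeler is lifted in the fingers (contact force between the fingers and feeler above 1 N and height (world z) of feeler above 0.015 m), for 0.1 s.
2. the held blade's tip is between the ends of the rail, on the jaw's side of it, low over the bed (contact force between the fingers and feeler above 1 N and x of tip in the frame of rig between -0.025 and 0.07 m and y of tip in the frame of rig between -0.012 and 0.003 m and z of tip in the frame of rig below 0.014 m), for 0.1 s.
3. the held blade is slid in until the jaw presses on it with more than 3 N (contact force between the fingers and feeler above 1 N and contact force between feeler and jaw above 3 N), for 0.2 s.
At the end, for the whole second after the job is handed in: The gauge stands at rest and released in the gap, upright within 0.08 rad, its underside within 4 mm of the bed's top, its straight side along the rail within 0.06 rad, its tip at least 12 mm past the jaw's nose, and the jaw presses on it with 3 to 13 N (contact force between feeler and jaw between 3 and 13 N and x of tip in the frame of rig above 0.012 m and z of tip in the frame of rig below 0.012 m and angle between feeler's own z axis and vertical below 0.08 rad and angle between the x axis of feeler and the x axis of rig, either way round below 0.06 rad and linear speed of feeler below 0.01 m/s); the robot touches nothing.
It fails at once if the blade is forced: the jaw and blade press on one another with more than 20 N (contact force between feeler and jaw above 20 N).
It fails at once if the robot pushes the clamp with more than 20 N (contact force between any of the arm, the fingers and rig above 20 N).
It fails at once if the jar or a sherd beside the clamp is shifted more than 20 mm (distance of any of jar, red_sherd, grey_sherd from where it was at the start of the episode above 0.02 m).
It also fails if it takes over 69 s, if anything falls off the work surface, if the arm or the gripper's body presses on something with over 40 N, if the wrist force passes 120 N, or if a joint passes its speed limit or range.

## Robot

A 6-joint arm with a two-finger parallel gripper is mounted at the origin on a cart in front of the work surface, level with it; the furniture and walls round the work are solid. World frame = base frame: x ahead of the robot, y to its left, z up, the work surface at z = 0. Lengths are in m, angles in rad, forces in N, time in s.
With the tool pointing down it reaches from about 0.4 to 0.925 m from the base axis. Payload 12.5 kg.
Tool frame: the origin (TCP) lies on the centre line of the jaws, within the pads' length; the fingertips stand 14 mm ahead of it and the grasp point (between the pads) lies 5 mm behind it; z points along the fingers, y is the direction in which the jaws open and shut (so a half turn about z gives the same grasp; the last joint's range is limited). The gripper opens to 95 mm and grips with 3 to 60 N. Pads are 20 mm wide; open, the fingers measure 119 mm over their backs; the gripper's body (75 mm by 180 mm) begins 59 mm behind the grasp point.
Start: joints at [-0.106, 0.491, 1.559, -0, 1.092, -0.106], TCP at [0.625, 0, 0.229] pointing down, gripper open.
Joint ranges: [-3.1, 3.1], [-0.84, 2.19], [0.05, 2.79], [-1.13, 4.28], [0.06, 2.93], [-2.69, 2.69]. Speed limits (rad/s): [2.22, 2.22, 2.79, 3.14, 3.14, 3.14].

## Interface

Orientations are given as a unit quaternion [x, y, z, w].
In Python, from bench import sensors, read_camera, workorder gives the robot as it stands. The module is installed in compiled form; this text tells all that it offers.
- The arm moves only by the shell command python3 -m inch 'ROWS' [FORCE]. ROWS is JSON, one flat list of numbers, 7 for each row, row after row: the shift along the tool's x, y, z in m, then the turn, a rotation vector about the tool's x, y, z in rad, then the closure in counts, from 0 (fully open) to 255 (shut). A call has 1 to 5 rows; each row shifts and turns the commanded pose from where the row before left it, along the tool's axes as they then stand; what a row does not reach is not made up. A row lasts 1/8 s, in which the tool goes at most 62.5 mm and 10.7 degrees, less where a joint would pass 70% of its speed; a pose out of reach is approached as far as the arm can. A call with a gripper value outside its range is refused whole. The fingers move at their own pace and stop on an object; FORCE is the grip in N (left out, the last holds). Time passes only in rows, so rows that do not move let the fingers close. It gives the time, the measured TCP pose, the force and the opening at its end, in the units of the state.
- sensors.sense(): the state, without advancing time (a new reading comes with each control period).
- read_camera(name): name is "scene" or "side" or "wrist"; returns a dict with "img" (400x640x3 uint8, red, green, blue), "z_map" (400x640 float32, m along the optical axis (not along the pixel's ray), 0 where there is no reading), "fx", "fy", "cx", "cy" (pixels), "world_from_camera" (4x4, takes a point from camera to world coordinates). Camera axes: x right, y up, looking along -z (the intrinsics and any distortion apply to the point x, -y, -z); pixel columns grow to the right and rows downward; lengths in m; the calibration is good to about 2 mm. A picture is of the moment at which its call begins.
- workorder.close_job(): hands the job in, once; it reports no verdict.
The state is a dict: "time": time; "joints": joint angles; "joint_velocities": joint speeds; "effort": joint torques, N m; "ee_pos": TCP position; "tool_rot": TCP orientation; "force": force on the tool from outside, world axes, zero at the start; "torque": the same for the moment, N m; "width": finger opening in m.
Only numpy, scipy, OpenCV 4.12 (cv2) and the standard library are available. Lean on these libraries where they do the work, as an engineer would, in place of code of your own. Each camera call takes 0.05 s, during which the arm holds its last target. There are 200 camera calls.

## Working session

There is one attempt and no reset: what is moved stays moved. The work goes in short steps, Python scripts to look and compute and a shell command to move; the robot and the scene stay as the last step left them, time stands still between calls to the robot, and variables do not carry over. Pictures are saved under pics/ and viewed, about 8 in all and at most 12, crops included, and the job is handed in when it is done.

```bash
mkdir -p pics; cat > h.py <<'E'
import numpy as np, cv2
from bench import sensors, read_camera, workorder
from scipy.spatial.transform import Rotation as R
def snap(name):
    c=read_camera(name); np.savez('/tmp/%s.npz'%name,**c); return c
def load(name): 
    return dict(np.load('/tmp/%s.npz'%name))
def w(c,u,v,z=None):
    d=c['z_map'][int(round(v)),int(round(u))] if z is None else z
    p=np.array([(u-c['cx'])/c['fx']*d,-(v-c['cy'])/c['fy']*d,-d,1]); return (c['world_from_camera']@p)[:3]
def wz(c,u,v,h):
    "ray hits plane z=h"
    o=c['world_from_camera'][:3,3]; p=w(c,u,v,1.0); d=p-o; return o+d*(h-o[2])/d[2]
def cloud(c):
    v,u=np.mgrid[0:400,0:640]; d=c['z_map']
    p=np.stack([(u-c['cx'])/c['fx']*d,-(v-c['cy'])/c['fy']*d,-d,np.ones_like(d)],-1)
    return (p@c['world_from_camera'].T)[...,:3]
def save(c,f,box=None,s=1):
    i=c['img'][...,::-1]
    if box: i=i[box[1]:box[3],box[0]:box[2]]
    cv2.imwrite('pics/'+f,cv2.resize(i,None,fx=s,fy=s,interpolation=cv2.INTER_CUBIC))
E
python3 - <<'E'
from h import *
print(sensors.sense())
for n in ['scene','side','wrist']:
    c=snap(n); print(n,c['fx'],c['cx'],c['cy'],[k for k in c],c['world_from_camera'].round(3).tolist())
    save(c,n+'0.png')
E
```

```text
{'time': 0.0, 'joints': array([-1.05568769e-01,  4.91568217e-01,  1.55945029e+00,  1.10559969e-05,
        1.09168804e+00, -1.05588535e-01]), 'joint_velocities': array([ 1.96202893e-04,  9.03942585e-04, -1.30223250e-03,  6.35718783e-05,
       -6.14390083e-04,  2.08274924e-03]), 'effort': array([-9.52334158e-04, -6.12640929e+01, -2.58175153e+01,  6.92750537e-02,
        4.83079045e-02, -1.38641695e-05]), 'ee_pos': array([6.24774693e-01, 6.86609577e-05, 2.28056071e-01]), 'tool_rot': array([ 7.07101487e-01,  7.07111856e-01, -3.46311511e-04, -4.36212006e-04]), 'force': array([-0.49485975,  0.22480117,  0.28122037]), 'torque': array([-0.02653229, -0.01887329, -0.02392167]), 'width': 0.09504654740543207}
scene 436.64793943151 328.12007887630193 195.13763468308753 ['img', 'z_map', 'fx', 'fy', 'cx', 'cy', 'world_from_camera'] [[-0.914, 0.277, -0.297, 0.324], [-0.406, -0.657, 0.636, 0.566], [-0.019, 0.702, 0.712, 0.73], [0.0, 0.0, 0.0, 1.0]]
side 403.7638586130696 321.41956986441846 189.662564103198 ['img', 'z_map', 'fx', 'fy', 'cx', 'cy', 'world_from_camera'] [[0.849, 0.352, -0.394, 0.275], [-0.528, 0.541, -0.654, -0.608], [-0.017, 0.764, 0.646, 0.612], [0.0, 0.0, 0.0, 1.0]]
wrist 326.588840367865 319.8987644328459 202.22513352745636 ['img', 'z_map', 'fx', 'fy', 'cx', 'cy', 'world_from_camera'] [[1.0, 0.001, 0.001, 0.626], [-0.002, 0.959, 0.282, 0.08], [-0.0, -0.282, 0.959, 0.384], [0.0, 0.0, 0.0, 1.0]]
```

View pics/scene0.png

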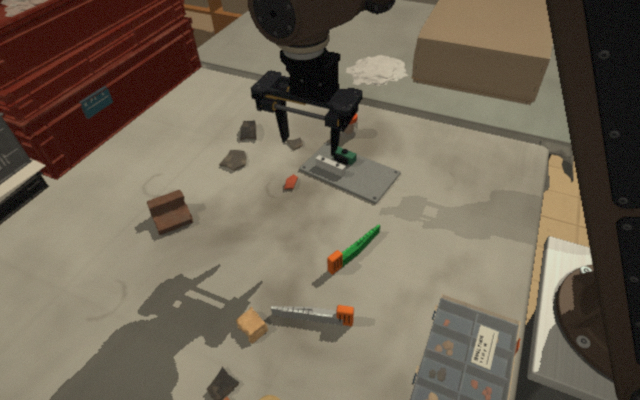

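View pics/wrist0.png

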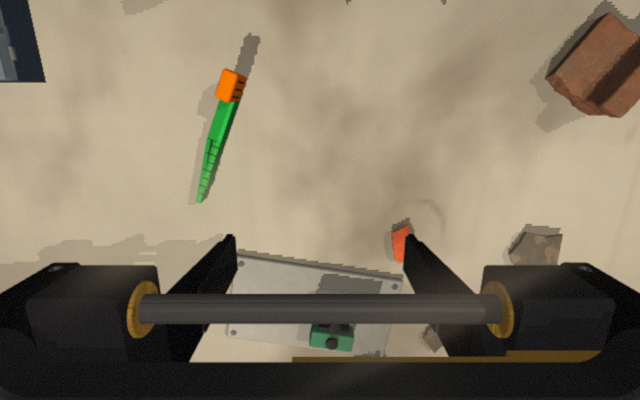

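The scene picture shows two candidates. The steel-bladed gauge has its orange handle at (345,315) and its tip at (272,310). The green-bladed look-alike has its handle at (335,262). I choose the steel one. The clamp's bed is near (350,172).

```bash
python3 - <<'E'
from h import *
c=load('scene'); P=cloud(c)
for n,u,v in [('handle',345,315),('handtop',345,309),('tip',273,310),('blade',310,314),('greenhandle',335,262),('table',300,250),('bed',340,180),('bed c',375,197)]:
    print(n,w(c,u,v).round(4))
s=load('side')
T=np.linalg.inv(s['world_from_camera'])
for u,v in [(345,315),(273,310),(340,180)]:
    q=T@np.append(w(c,u,v),1); print('side px',s['cx']+s['fx']*q[0]/-q[2], s['cy']+s['fy']*q[1]/q[2])
a=c['img'][220:370,230:400,::-1]; b=c['img'][110:210,260:420,::-1]
A=cv2.resize(a,(510,450),interpolation=2);
cv2.imwrite('pics/a1.png',A)
E
```

```text
handle [0.4665 0.2065 0.0388]
handtop [0.4695 0.1994 0.0456]
tip [0.594  0.2397 0.0208]
blade [0.528  0.2215 0.0234]
greenhandle [0.5275 0.1091 0.0379]
table [ 0.6188  0.0836 -0.0017]
bed [ 0.6204 -0.1363  0.0077]
bed c [ 0.5233 -0.113   0.0098]
side px 215.1011876024885 160.72936283418628
side px 258.095987756854 144.33722758587794
side px 347.83842984576626 230.7158604189961
```

View pics/side0.png

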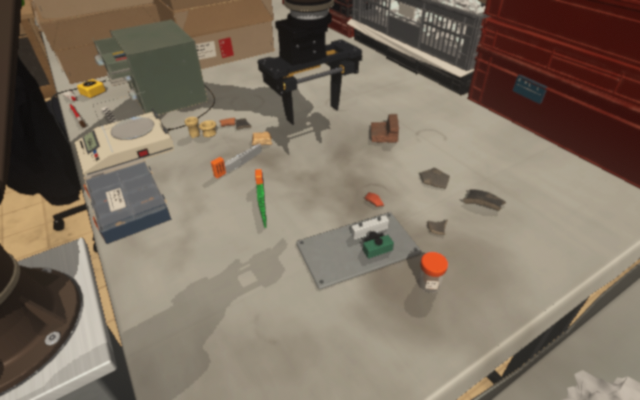

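View pics/a1.png

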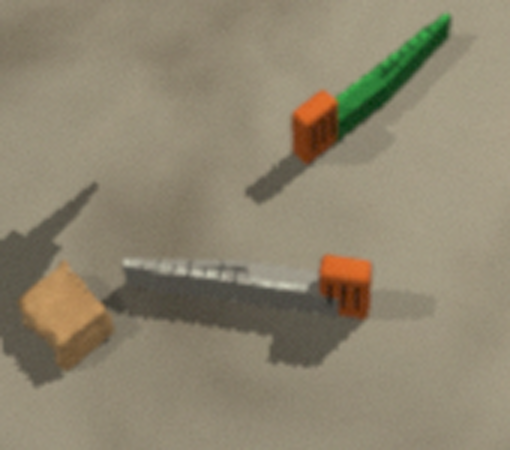

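The side picture shows the feeler handle at (218,167), the rail at (370,227), the green jaw at (378,244), and the jar at (433,270). The bed's entry end is on the left at (298,243). The crop confirms the steel blade with the orange handle, standing on its long edge. Next I fit poses from both depth views.

```bash
cat > fit.py <<'E'
from h import *
def feeler(P,img,c0,rad=.2):
    m=(np.hypot(P[...,0]-c0[0],P[...,1]-c0[1])<rad)
    hsv=cv2.cvtColor(img,cv2.COLOR_RGB2HSV)
    o=m&(hsv[...,1]>140)&((hsv[...,0]<20))
    top=P[o&(P[...,2]>.036)]
    bl=P[m&(P[...,2]>.017)&(P[...,2]<.032)&(hsv[...,1]<90)]
    return top,bl
E
python3 - <<'E'
from fit import *
for n in ['scene','side']:
    c=load(n);P=cloud(c)
    top,bl=feeler(P,c['img'],(.466,.2065),.04)
    zt=top[top[:,2]>.043]
    r=cv2.minAreaRect((zt[:,:2]*1000).astype(np.float32)); print(n,'handle top n',len(zt),r,zt[:,2].max())
    _,bl=feeler(P,c['img'],(.53,.222),.075)
    m=bl[:,:2].mean(0); d=np.linalg.svd(bl[:,:2]-m)[2][0]; d*=np.sign(d[0]); t=(bl[:,:2]-m)@d
    print(' blade n',len(bl),m,np.degrees(np.arctan2(d[1],d[0])),'ends',m+d*t.min(),m+d*t.max(),bl[:,2].max())
    # bed
    m=(np.abs(P[...,0]-.63)<.2)&(np.abs(P[...,1]+.13)<.13)
    b=P[m&(P[...,2]>.005)&(P[...,2]<.0115)]
    k=cv2.minAreaRect((b[:,:2]*1000).astype(np.float32)); print(' bed',len(b),k,cv2.boxPoints(k).round(0).tolist())
    hsv=cv2.cvtColor(c['img'],cv2.COLOR_RGB2HSV)
    q=m&(P[...,2]>.028)&(P[...,2]<.045)
    for nm,mm in [('rail',q&(hsv[...,1]<60)&(hsv[...,2]>110)),('green',q&(hsv[...,0]>50)&(hsv[...,0]<95)&(hsv[...,1]>90))]:
        g=P[mm]; 
        if len(g)>5: k=cv2.minAreaRect((g[:,:2]*1000).astype(np.float32)); print(' ',nm,len(g),k,np.median(g[:,2]),cv2.boxPoints(k).round(0).tolist())
E
```

```text
scene handle top n 136 ((469.260986328125, 200.49278259277344), (28.556732177734375, 15.923118591308594), 16.328861236572266) 0.049385757598820024
 blade n 528 [0.5336108  0.21905727] 16.180396139222765 ends [0.4749265  0.20202967] [0.59882616 0.23797988] 0.02763656643175405
 bed 2494 ((643.3533325195312, -134.1370391845703), (230.3816375732422, 346.544189453125), 83.70331573486328) [[458.0, -230.0], [803.0, -268.0], [828.0, -39.0], [484.0, -1.0]]
  rail 142 ((656.0293579101562, -160.70907592773438), (19.300735473632812, 77.28279876708984), 79.78397369384766) 0.033354460425002175 [[616.0, -163.0], [692.0, -177.0], [696.0, -158.0], [620.0, -144.0]]
  green 96 ((638.7308349609375, -199.7890167236328), (36.194244384765625, 52.42748260498047), 81.29049682617188) 0.0313776444194217 [[610.0, -214.0], [662.0, -222.0], [667.0, -186.0], [616.0, -178.0]]
side handle top n 51 ((467.8269958496094, 197.09237670898438), (30.3221492767334, 14.65869140625), 22.23817253112793) 0.04738580038477891
 blade n 216 [0.53456975 0.214065  ] 17.806685174640894 ends [0.48325664 0.19758356] [0.5976096 0.234313 ] 0.02684962682545622
 bed 4488 ((645.1171875, -143.53366088867188), (211.96905517578125, 363.3167724609375), 79.92961883544922) [[448.0, -216.0], [805.0, -280.0], [843.0, -71.0], [485.0, -7.0]]
  rail 277 ((651.9739990234375, -188.42062377929688), (71.91951751708984, 78.93974304199219), 81.02005004882812) 0.033640015252483724 [[607.0, -218.0], [685.0, -230.0], [697.0, -159.0], [619.0, -147.0]]
  green 186 ((636.15625, -212.8543701171875), (23.866113662719727, 51.05101776123047), 78.34999084472656) 0.0317664341219866 [[609.0, -219.0], [659.0, -230.0], [664.0, -206.0], [614.0, -196.0]]
```

Both views agree. The handle centre is at about (0.468, 0.199), top 46–47 mm, yaw about 16.5°. The rig origin is at about (0.645, -0.167), yaw about -10°, with the rail top at 34 mm. I'll go above the handle and turn -73.5° in world so the wrist camera looks along the blade.

```bash
python3 -m inch '[0.04,-0.0314,0,0,0,0,0, 0.04,-0.0314,0,0,0,0,0, 0.04,-0.0314,0,0,0,0,0, 0.04,-0.0314,0,0,0,0,0, 0.04,-0.0314,0,0,0,0,0]' 20
python3 -m inch '[0,0,0.008,0,0,0.18,0, 0,0,0.008,0,0,0.18,0, 0,0,0.008,0,0,0.18,0, 0,0,0.008,0,0,0.18,0, 0,0,0.008,0,0,0.18,0]'
python3 -m inch '[0,0,0.008,0,0,0.18,0, 0,0,0.008,0,0,0.18,0,0,0,0,0,0,0,0,0,0,0,0,0,0,0]'
python3 - <<'E'
from fit import *
c=snap('wrist'); save(c,'wrist1.png'); P=cloud(c)
s=sensors.sense(); print(s['ee_pos'],R.from_quat(s['tool_rot']).as_matrix().round(4).tolist(),s['joints'].round(2))
top,_=feeler(P,c['img'],(.468,.199),.05); zt=top[top[:,2]>.043]
print(len(zt)); r=cv2.minAreaRect((zt[:,:2]*1000).astype(np.float32)); print(r,np.median(zt[:,2]),zt[:,:2].mean(0))
_,bl=feeler(P,c['img'],(.53,.222),.075)
m=bl[:,:2].mean(0); d=np.linalg.svd(bl[:,:2]-m)[2][0]; d*=np.sign(d[0]); t=(bl[:,:2]-m)@d
print(' blade n',len(bl),m,np.degrees(np.arctan2(d[1],d[0])),'ends',m+d*t.min(),m+d*t.max())
E
```

```text
time: 0.78
ee_pos: [0.4668, 0.2011, 0.2286]
tool_rot: [0.707, 0.707, -0.0, 0.0]
force: [0.7, 0.5, 0.4]
width: 0.0955
time: 1.4
ee_pos: [0.4679, 0.2, 0.1883]
tool_rot: [0.945, 0.326, -0.0, 0.0]
force: [-0.2, -0.0, -0.1]
width: 0.0951
time: 1.9
ee_pos: [0.4681, 0.2, 0.1728]
tool_rot: [0.988, 0.157, 0.0, 0.0]
force: [0.5, 0.3, 0.4]
width: 0.0953
[0.46814473 0.20006723 0.1729418 ] [[0.9511, 0.309, 0.0005], [0.309, -0.9511, 0.0001], [0.0005, 0.0, -1.0]] [ 0.27  0.4   1.9  -0.    0.84  1.53]
1400
((474.07073974609375, 201.87762451171875), (36.93892288208008, 99.11724090576172), 21.824949264526367) 0.2620222247494415 [0.48596635 0.19061634]
 blade n 1811 [0.53725349 0.21800198] 16.80317085468916 ends [0.48489423 0.20219063] [0.60057639 0.23712412]
```

View pics/wrist1.png

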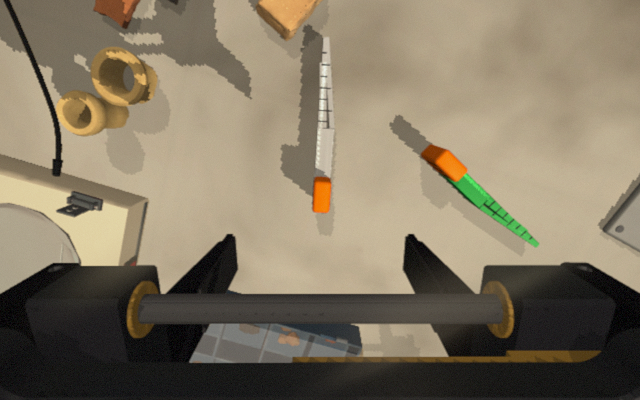

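The wrist picture shows the steel gauge pointing up the image, with its handle at (322,195) and tip at (325,40). The green look-alike is well off to the right. My colour mask took in gripper parts, so I refit with a height limit.

```bash
python3 - <<'E'
from fit import *
c=load('wrist'); P=cloud(c)
top,_=feeler(P,c['img'],(.468,.199),.05); zt=top[(top[:,2]>.042)&(top[:,2]<.055)]
r=cv2.minAreaRect((zt[:,:2]*1000).astype(np.float32)); print(len(zt),r,np.median(zt[:,2]),zt[:,:2].mean(0))
print(wz(c,322,195,.046), wz(c,325,40,.024))
s=sensors.sense(); M=R.from_quat(s['tool_rot']).as_matrix()
ctr=np.array([*r[0],27])/1000
print('tool shift',M.T@(ctr-s['ee_pos']))
E
```

```text
529 ((471.1319580078125, 199.2341766357422), (29.066112518310547, 15.339714050292969), 17.726097106933594) 0.04517127485111749 [0.47180982 0.19977516]
[0.47338533 0.19947639 0.046     ] [0.59793598 0.23725419 0.024     ]
tool shift [0.00251188 0.00170843 0.14594314]
```

```bash
python3 -m inch '[0.0025,0.0015,0.04,0,0,0.02,0, 0,0,0.04,0,0,0,0, 0,0,0.035,0,0,0,0, 0,0,0.03,0,0,0,0, 0,0,0,0,0,0,0]' 25
python3 -m inch '[0,0,0,0,0,0,255, 0,0,0,0,0,0,255, 0,0,0,0,0,0,255, 0,0,0,0,0,0,255, 0,0,0,0,0,0,255]' 25
python3 -m inch '[0,0,0,0,0,0,255, 0,0,0,0,0,0,255, 0,0,0,0,0,0,255]' 25
python3 -m inch '[0,0,-0.02,0,0,0,255, 0,0,-0.02,0,0,0,255, 0,0,-0.02,0,0,0,255, 0,0,0,0,0,0,255]' 25
```

```text
time: 2.58
ee_pos: [0.4702, 0.1991, 0.0264]
tool_rot: [0.989, 0.146, -0.002, 0.0]
force: [-0.1, 0.3, -0.3]
width: 0.0948
time: 3.2
ee_pos: [0.4709, 0.1994, 0.0278]
tool_rot: [0.989, 0.145, 0.0, -0.0]
force: [-0.3, -0.4, 0.0]
width: 0.0503
time: 3.58
ee_pos: [0.4709, 0.1994, 0.0276]
tool_rot: [0.989, 0.145, -0.0, 0.0]
force: [-0.1, 0.5, 0.4]
width: 0.0206
time: 4.08
ee_pos: [0.4713, 0.1995, 0.0885]
tool_rot: [0.989, 0.145, 0.001, -0.0]
force: [0.7, 0.1, -1.4]
width: 0.0161
```

The force shows the weight, but the fingers finished closing just as the lift began, so I need the gauge's pose in the hand.

```bash
python3 - <<'E'
from fit import *
s=sensors.sense(); M=R.from_quat(s['tool_rot']).as_matrix(); t=s['ee_pos']; print(t,s['width'],s['force'])
for n in ['wrist','side','scene']:
    c=snap(n); P=cloud(c); Q=(P-t)@M   # tool coords
    hsv=cv2.cvtColor(c['img'],cv2.COLOR_RGB2HSV)
    # blade: ahead of the handle in tool x
    m=(Q[...,0]>.03)&(Q[...,0]<.15)&(abs(Q[...,1])<.02)&(Q[...,2]>-.02)&(Q[...,2]<.06)
    b=Q[m]; print(n,len(b))
    if n!='wrist':
        for a in np.arange(.03,.14,.02):
            k=b[(b[:,0]>a)&(b[:,0]<a+.02)]
            if len(k): print('  x',a.round(3),'z',np.percentile(k[:,2],[3,97]).round(4),'y',np.percentile(k[:,1],[3,97]).round(4),len(k))
    else:
        for a in np.arange(.03,.14,.02):
            k=b[(b[:,0]>a)&(b[:,0]<a+.02)]
            if len(k): print('  x',a.round(3),'ztop',np.percentile(k[:,2],10).round(4),'y',np.percentile(k[:,1],[3,97]).round(4),len(k))
    if len(b): print('  tip x',np.percentile(b[:,0],99.5))
w1=load('wrist')['img'][0:300,200:440]; s1=load('side')['img'][80:230,150:390]
cv2.imwrite('pics/held.png',np.hstack([cv2.resize(w1,(480,600),interpolation=2)[:, :],np.vstack([cv2.resize(s1,(320,200),interpolation=2),np.zeros((400,320,3),np.uint8)])])[...,::-1])
E
```

```text
[0.47127971 0.19946478 0.0884792 ] 0.016082282056284775 [ 0.69498531  0.09458144 -1.4287502 ]
wrist 5041
  x 0.03 ztop 0.0089 y [-0.0073  0.0076] 1112
  x 0.05 ztop 0.0089 y [-0.0072  0.007 ] 1158
  x 0.07 ztop 0.0087 y [-0.0073  0.0053] 1035
  x 0.09 ztop 0.0087 y [-0.0078  0.0028] 1014
  x 0.11 ztop 0.0086 y [-0.0082  0.    ] 722
  tip x 0.12607276062408895
side 376
  x 0.03 z [0.009  0.0327] y [-0.0071  0.009 ] 89
  x 0.05 z [0.0091 0.0336] y [-0.0054  0.0092] 82
  x 0.07 z [0.0088 0.0325] y [-0.0055  0.0076] 70
  x 0.09 z [0.009  0.0336] y [-0.0058  0.0041] 66
  x 0.11 z [0.0093 0.0324] y [-0.0068  0.0015] 58
  x 0.13 z [0.0097 0.0312] y [-0.0038 -0.0009] 11
  tip x 0.13240802289142067
scene 620
  x 0.03 z [0.01   0.0134] y [-0.0055  0.0073] 7
  x 0.05 z [0.0092 0.0326] y [-0.0092  0.006 ] 172
  x 0.07 z [0.0089 0.033 ] y [-0.0091  0.0043] 157
  x 0.09 z [0.0087 0.0328] y [-0.0099  0.0017] 146
  x 0.11 z [0.0088 0.0335] y [-0.0097 -0.0022] 119
  x 0.13 z [0.0096 0.033 ] y [-0.009 -0.004] 19
  tip x 0.1327999250152697
```

View pics/held.png

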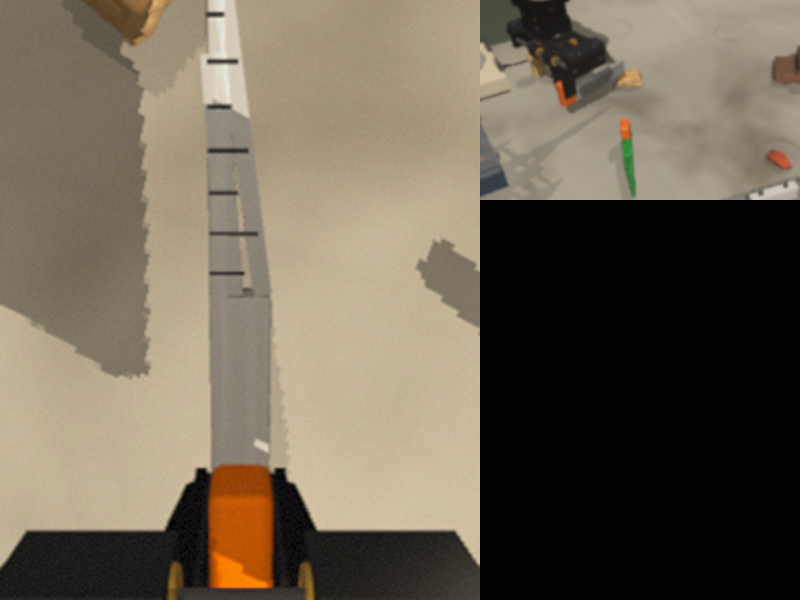

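The picture and depth agree. The gauge is held level, its straight side is at tool y ≈ -7.5 to -8 mm, its tip at tool x ≈ 0.133, and its underside at tool z ≈ +33 mm. I'll carry it over, high, to the entry side of the clamp.

```bash
python3 -m inch '[-0.014,0.045,-0.01,0,0,0,255, -0.014,0.045,-0.01,0,0,0,255, -0.014,0.045,-0.01,0,0,0,255, -0.014,0.045,-0.01,0,0,0,255, -0.014,0.045,0,0,0,0,255]' 25
python3 -m inch '[-0.014,0.045,0,0,0,0,255, -0.014,0.045,0,0,0,0,255, 0,0,0,0,0,0.15,255, 0,0,0,0,0,0.15,255, 0,0,0,0,0,0.16,255]'
python3 -m inch '[0,0,0,0,0,0,255, 0,0,0,0,0,0,255]'
python3 - <<'E'
from fit import *
s=sensors.sense(); M=R.from_quat(s['tool_rot']).as_matrix(); print(s['ee_pos'],M.round(3).tolist(),s['joints'].round(2),s['force'])
for n in ['wrist','side','scene']:
    c=snap(n)
    if n=='wrist': save(c,'wrist2.png')
    P=cloud(c)
    m=(np.abs(P[...,0]-.65)<.13)&(np.abs(P[...,1]+.17)<.09)
    hsv=cv2.cvtColor(c['img'],cv2.COLOR_RGB2HSV)
    q=m&(P[...,2]>.029)&(P[...,2]<.045)
    for nm,mm in [('rail',q&(hsv[...,1]<60)&(hsv[...,2]>110)),('green',q&(hsv[...,0]>50)&(hsv[...,0]<95)&(hsv[...,1]>90))]:
        _,lab,st,_=cv2.connectedComponentsWithStats(mm.astype(np.uint8)); 
        if len(st)<2: continue
        g=P[lab==1+st[1:,4].argmax()]
        k=cv2.minAreaRect((g[:,:2]*1000).astype(np.float32)); print(n,nm,len(g),np.median(g[:,2]).round(4),np.round(k[0],1),np.round(k[1],1),k[2],cv2.boxPoints(k).round(1).tolist())
E
```

```text
time: 4.85
ee_pos: [0.4682, -0.0378, 0.1274]
tool_rot: [0.989, 0.145, 0.0, 0.0]
force: [0.1, 0.1, -1.5]
width: 0.016
time: 5.48
ee_pos: [0.4669, -0.1306, 0.1266]
tool_rot: [0.996, -0.087, -0.001, -0.0]
force: [0.2, -0.3, -1.7]
width: 0.0158
time: 5.72
ee_pos: [0.4672, -0.1304, 0.1272]
tool_rot: [0.997, -0.083, -0.0, -0.0]
force: [0.2, 1.0, -1.1]
width: 0.0159
[ 0.46715278 -0.13043467  0.12718474] [[0.986, -0.165, -0.001], [-0.165, -0.986, 0.0], [-0.001, -0.0, -1.0]] [-0.41  0.44  2.    0.    0.7   1.33] [ 0.16466064  1.03941435 -1.13662757]
side rail 255 0.0337 [ 655.8 -162.1] [17.2 77.9] 80.3362045288086 [[616.0, -164.0], [692.7999877929688, -177.10000610351562], [695.7000122070312, -160.10000610351562], [618.9000244140625, -147.10000610351562]]
side green 179 0.0315 [ 636.3 -212.2] [23.6 51.1] 80.5735855102539 [[609.2000122070312, -219.6999969482422], [659.5999755859375, -228.0], [663.4000244140625, -204.8000030517578], [613.0999755859375, -196.39999389648438]]
scene rail 143 0.0333 [ 655.9 -160.2] [18.6 77. ] 78.20663452148438 [[616.2999877929688, -161.39999389648438], [691.7000122070312, -177.10000610351562], [695.5, -158.89999389648438], [620.0999755859375, -143.1999969482422]]
scene green 90 0.0314 [ 638.6 -205.9] [21.1 54.3] 76.9688491821289 [[609.7000122070312, -210.0], [662.7000122070312, -222.3000030517578], [667.4000244140625, -201.6999969482422], [614.5, -189.39999389648438]]
```

View pics/wrist2.png

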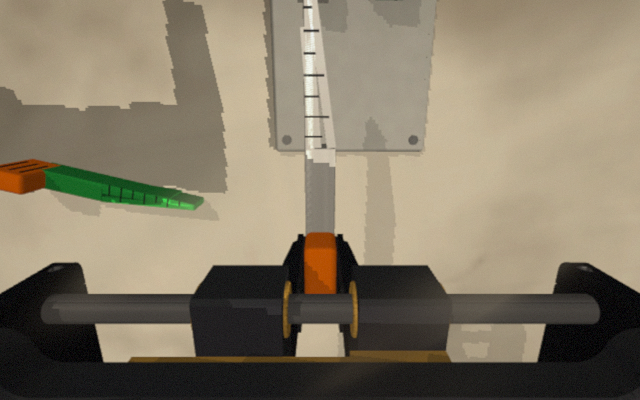

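The wrist picture shows the blade over the bed's front edge. The bed's near corners are at about (277,151) and (425,151), and the rail is beyond the frame. I'll fix the clamp's pose from the bed edges and the rail together.

```bash
python3 - <<'E'
from fit import *
c=load('wrist')
for u,v in [(277,151),(425,151),(265,2),(437,2)]: print((u,v),wz(c,u,v,.008).round(4))
for n in ['scene','side','wrist']:
    c=load(n);P=cloud(c)
    m=((np.abs(P[...,0]-.61)<.16)&(np.abs(P[...,1]+.16)<.13)&(P[...,2]>.0048)&(P[...,2]<.0115)).astype(np.uint8)
    m=cv2.morphologyEx(m,cv2.MORPH_OPEN,np.ones((3,3)))
    _,lab,st,_=cv2.connectedComponentsWithStats(m)
    g=P[lab==1+st[1:,4].argmax()]; k=cv2.minAreaRect((g[:,:2]*1000).astype(np.float32))
    print(n,len(g),np.median(g[:,2]).round(4),np.round(k[0],1),np.round(k[1],1),k[2],cv2.boxPoints(k).round(1).tolist())
    # residual fit: project on candidate yaw, percentiles
    a=np.radians(-10); Q=(g[:,:2]-[.645,-.167])@np.array([[np.cos(a),-np.sin(a)],[np.sin(a),np.cos(a)]])
    print('  rig extents',np.percentile(Q,[.5,99.5],axis=0).round(4).tolist())
    # left edge line (rig y=45 side) slope: max y per x bin, min too
    xs=np.arange(-.13,.07,.01); L=[(x+.005,*np.percentile(Q[(Q[:,0]>x)&(Q[:,0]<x+.01),1],[2,98])) for x in xs if ((Q[:,0]>x)&(Q[:,0]<x+.01)).sum()>10]
    L=np.array(L); 
    if len(L)>4:
        for j in (1,2):
            p=np.polyfit(L[:,0],L[:,j],1); r=np.abs(L[:,j]-np.polyval(p,L[:,0])); ok=r<=np.median(r)*2.5; p=np.polyfit(L[ok,0],L[ok,j],1); print('  edge',j,'slope deg',np.degrees(p[0]).round(2),'y at0',p[1].round(4))
E
```

```text
(277, 151) [ 0.5176 -0.1021  0.008 ]
(425, 151) [ 0.497  -0.2244  0.008 ]
(265, 2) [ 0.6271 -0.1157  0.008 ]
(437, 2) [ 0.6059 -0.2416  0.008 ]
scene 2229 0.0077 [ 613.8 -178. ] [126.3 220.9] 80.1900405883789 [[494.20001220703125, -221.39999389648438], [711.9000244140625, -259.0], [733.4000244140625, -134.60000610351562], [515.7000122070312, -97.0]]
  rig extents [[-0.1383, -0.0754], [0.0787, 0.0457]]
  edge 1 slope deg 9.65 y at0 -0.0557
  edge 2 slope deg 0.95 y at0 0.0439
side 4080 0.008 [ 613.3 -180.7] [126.6 220.5] 80.44036102294922 [[494.1000061035156, -224.8000030517578], [711.5999755859375, -261.3999938964844], [732.5999755859375, -136.60000610351562], [515.0999755859375, -99.9000015258789]]
  rig extents [[-0.1379, -0.0814], [0.0791, 0.0413]]
  edge 1 slope deg 0.36 y at0 -0.0799
  edge 2 slope deg -14.49 y at0 0.016
wrist 15523 0.0075 [ 559.7 -188.9] [ 88.1 112.8] 80.4261703491211 [[496.79998779296875, -222.89999389648438], [608.0, -241.6999969482422], [622.7000122070312, -154.8000030517578], [511.3999938964844, -136.10000610351562]]
  rig extents [[-0.1356, -0.0794], [-0.0246, 0.0057]]
  edge 1 slope deg 0.58 y at0 -0.0772
  edge 2 slope deg 8.28 y at0 0.011
```

```bash
python3 -m inch '[0.03,0,0,0,0,0,255, 0.03,0,0,0,0,0,255, 0.02,0,0,0,0,0,255, 0,0,0,0,0,0,255, 0,0,0,0,0,0,255]' 25
python3 - <<'E'
from fit import *
s=sensors.sense(); M=R.from_quat(s['tool_rot']).as_matrix(); t=s['ee_pos']; print(t,np.degrees(np.arctan2(M[1,0],M[0,0])))
c=snap('wrist'); save(c,'wrist3.png',(200,0,440,160),3); P=cloud(c); Q=(P-t)@M
q=(P[...,2]>.029)&(P[...,2]<.04)&(abs(Q[...,1])<.06)&(Q[...,0]>.05)
g=Q[q]; print(len(g)); 
for a in np.arange(.1,.24,.01):
    k=g[(g[:,0]>a)&(g[:,0]<a+.01)]
    if len(k)>3: print(a.round(3),np.percentile(k[:,1],[0,2,50,98,100]).round(4),len(k))
E
```

```text
time: 6.5
ee_pos: [0.5453, -0.1437, 0.1274]
tool_rot: [0.996, -0.084, -0.0, -0.0]
force: [-0.3, 0.6, -1.2]
width: 0.0162
[ 0.54527821 -0.14371585  0.1274315 ] -9.65964647072002
3925
0.1 [-0.003   0.0041  0.0407  0.0591  0.0599] 822
0.11 [0.002  0.003  0.0437 0.0593 0.06  ] 677
0.12 [0.0006 0.0013 0.0453 0.0593 0.06  ] 663
0.13 [-0.0008 -0.0001  0.0061  0.0592  0.0599] 299
0.14 [-0.0021 -0.0021  0.002   0.0061  0.0061] 199
```

View pics/wrist3.png

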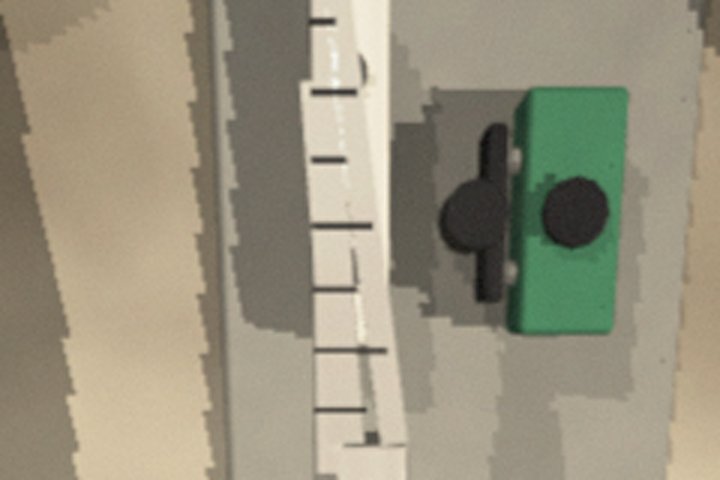

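The crop shows the blade above the rail. The rail's face edge is at crop column 389 (full about 329.7), the black nose's point at crop (443,215), full (347.7,71.7), and the green housing is to the right. I'll work out the rail's face and the gap in tool coordinates.

```bash
python3 - <<'E'
from fit import *
s=sensors.sense(); M=R.from_quat(s['tool_rot']).as_matrix(); t=s['ee_pos']
c=load('wrist')
f=lambda u,v,h:(M.T@(wz(c,u,v,h)-t)).round(4)
for n,u,v,h in [('face far',200+387/3,10,.034),('face near',200+389/3,80,.034),('nose pt',200+442/3,215/3,.034),('house far',200+627/3,88/3,.037),('house near',200+612/3,332/3,.037),('houseL far',200+522/3,90/3,.037),('houseL near',200+512/3,330/3,.037)]: print(n,f(u,v,h))
E
```

```text
face far [0.1436 0.006  0.0935]
face near [0.0991 0.0067 0.0935]
nose pt [0.1047 0.0192 0.0935]
house far [0.1311 0.0603 0.0905]
house near [0.0779 0.0607 0.0905]
houseL far [0.1307 0.0365 0.0905]
houseL near [0.0784 0.0365 0.0905]
```

This agrees with the scene and side fit: the rail's face is at tool y +6.3 mm from both, and the gap is about 13 mm. The housing edge puts the face about 1.8 mm nearer, so I'll keep 3 mm clear of the rail and find it by feel. Now back out, shift over and go down.

```bash
python3 -m inch '[-0.04,0.006,0,0,0,0,255, -0.036,0.006,0,0,0,0,255, 0,0.0055,0.02,0,0,0,255, 0,0,0.03,0,0,0,255, 0,0,0.02,0,0,0,255]' 25
python3 -m inch '[0,0,0.013,0,0,0,255, 0,0,0,0,0,0,255, 0.01,0,0,0,0,0,255, 0.01,0,0,0,0,0,255, 0,0,0,0,0,0,255]'
python3 - <<'E'
from fit import *
s=sensors.sense(); M=R.from_quat(s['tool_rot']).as_matrix(); t=s['ee_pos']; print(t,s['force'],np.degrees(np.arctan2(M[1,0],M[0,0])))
o=np.array([.646,-.1673]);a=np.radians(-9.65);X=np.array([np.cos(a),np.sin(a)]);Y=np.array([-X[1],X[0]])
tip=t+M@[.133,-.008,.033]; print('tip rig',(tip[:2]-o)@X,(tip[:2]-o)@Y,tip[2])
ims=[]
for n in ['side','scene']:
    c=snap(n); p=np.linalg.inv(c['world_from_camera'])@np.append(tip,1); u=int(c['cx']+c['fx']*p[0]/-p[2]); v=int(c['cy']+c['fy']*p[1]/p[2]); print(n,u,v)
    ims.append(cv2.resize(c['img'][v-50:v+50,u-65:u+65,::-1],(390,300),interpolation=2))
cv2.imwrite('pics/entry.png',np.hstack(ims))
E
```

```text
time: 7.18
ee_pos: [0.4674, -0.1483, 0.057]
tool_rot: [0.996, -0.085, -0.0, -0.0]
force: [0.4, 0.1, -2.4]
width: 0.0161
time: 7.8
ee_pos: [0.4891, -0.1521, 0.0451]
tool_rot: [0.996, -0.084, 0.001, 0.0]
force: [-0.7, -0.1, -1.0]
width: 0.016
[ 0.48911854 -0.15206096  0.04507488] [-0.69767471 -0.07977625 -0.99076624] -9.672860506960493
tip rig -0.024157926368570205 -0.00334171332605913 0.012293941596334693
side 356 238
scene 344 170
```

View pics/entry.png

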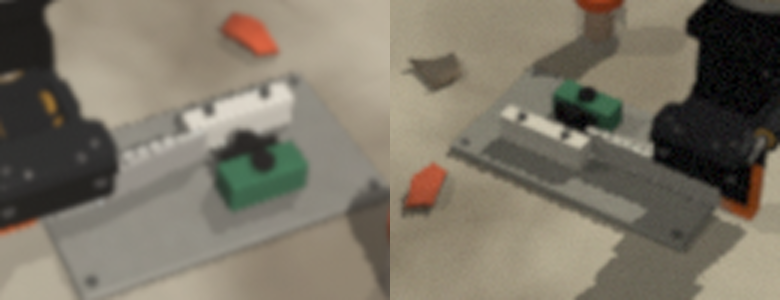

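The blade's tip is just past the rail's near end on the jaw's side, low over the bed, with nothing touching. Next I advance, find the bed, then ease toward the rail.

```bash
python3 -m inch '[0.006,0,0,0,0,0,255, 0.006,0,0.002,0,0,0,255, 0,0,0,0,0,0,255]' 25
for i in 1; do python3 -m inch '[0,0,0.001,0,0,0,255, 0,0,0,0,0,0,255]'; done
python3 -m inch '[0,0,0.001,0,0,0,255, 0,0,0,0,0,0,255]'
python3 -m inch '[0,-0.001,0,0,0,0,255, 0,0,0,0,0,0,255]'
python3 -m inch '[0,-0.001,0,0,0,0,255, 0,0,0,0,0,0,255]'
```

```text
time: 8.28
ee_pos: [0.5003, -0.1539, 0.0425]
tool_rot: [0.996, -0.084, 0.0, 0.0]
force: [0.1, 0.8, -0.8]
width: 0.0159
time: 8.52
ee_pos: [0.4996, -0.1538, 0.0415]
tool_rot: [0.996, -0.085, -0.0, -0.0]
force: [0.1, -0.3, -1.5]
width: 0.0157
time: 8.78
ee_pos: [0.4998, -0.1538, 0.0412]
tool_rot: [0.996, -0.085, 0.0, 0.0]
force: [-1.9, 0.6, 6.6]
width: 0.016
time: 9.02
ee_pos: [0.5001, -0.153, 0.0411]
tool_rot: [0.996, -0.084, 0.0, 0.0]
force: [-2.0, -0.6, 6.9]
width: 0.016
time: 9.28
ee_pos: [0.5005, -0.1522, 0.0411]
tool_rot: [0.996, -0.085, 0.001, 0.0]
force: [-1.1, -1.4, 5.4]
width: 0.0156
```

Bed found at about 7 N, TCP z 0.0411. I ease up slightly and continue toward the rail.

```bash
python3 -m inch '[0,0,-0.0005,0,0,0,255, 0,0,0,0,0,0,255]'
python3 -m inch '[0,-0.0005,0,0,0,0,255, 0,0,0,0,0,0,255]'
python3 -m inch '[0,-0.0005,0,0,0,0,255, 0,0,0,0,0,0,255]'
python3 -m inch '[0,-0.0005,0,0,0,0,255, 0,0,0,0,0,0,255]'
```

```text
time: 9.52
ee_pos: [0.5001, -0.1518, 0.0412]
tool_rot: [0.996, -0.084, -0.0, -0.0]
force: [-0.6, 0.0, 2.2]
width: 0.016
time: 9.78
ee_pos: [0.5003, -0.1514, 0.0411]
tool_rot: [0.996, -0.085, 0.0, 0.0]
force: [0.2, -1.3, 1.7]
width: 0.0157
time: 10.02
ee_pos: [0.5004, -0.1509, 0.0412]
tool_rot: [0.996, -0.084, 0.0, 0.0]
force: [-0.1, -0.9, 0.9]
width: 0.0157
time: 10.28
ee_pos: [0.5005, -0.1504, 0.0412]
tool_rot: [0.996, -0.085, 0.0, 0.0]
force: [0.2, -1.4, 1.2]
width: 0.0157
```

```bash
python3 -m inch '[0,-0.0005,0,0,0,0,255, 0,0,0,0,0,0,255]'
python3 -m inch '[0,-0.0005,0,0,0,0,255, 0,0,0,0,0,0,255]'
python3 -m inch '[0,-0.0005,0,0,0,0,255, 0,0,0,0,0,0,255]'; python3 -c "
from h import *
s=sensors.sense();print(s['torque'],s['force'])"
```

```text
time: 10.52
ee_pos: [0.5005, -0.15, 0.0411]
tool_rot: [0.996, -0.085, 0.0, 0.0]
force: [-0.7, -3.4, 0.7]
width: 0.0159
time: 10.78
ee_pos: [0.5006, -0.1495, 0.0412]
tool_rot: [0.996, -0.085, 0.0, 0.0]
force: [-1.1, -3.5, 1.3]
width: 0.0157
time: 11.02
ee_pos: [0.5007, -0.149, 0.0412]
tool_rot: [0.996, -0.085, 0.0, 0.0]
force: [-1.7, -4.8, 2.1]
width: 0.0162
[-0.84559501  0.41628526 -0.44202738] [-1.72751661 -4.8033236   2.05169822]
```

There is now a light firm contact with the rail, about 4 N. I'll slide in, watching the drag. Nose contact is expected with the tip roughly 45–55 mm past the nose.

```bash
python3 -m inch '[0.005,0,0,0,0,0,255, 0.005,0,0,0,0,0,255, 0,0,0,0,0,0,255]'
python3 -m inch '[0.005,0,0,0,0,0,255, 0.005,0,0,0,0,0,255, 0,0,0,0,0,0,255]'
python3 -m inch '[0.004,0,0,0,0,0,255, 0.004,0,0,0,0,0,255, 0,0,0,0,0,0,255]'
```

```text
time: 11.4
ee_pos: [0.51, -0.1504, 0.0412]
tool_rot: [0.996, -0.085, -0.001, -0.0]
force: [-3.4, -2.9, 4.9]
width: 0.0159
time: 11.78
ee_pos: [0.5198, -0.1521, 0.0412]
tool_rot: [0.996, -0.085, -0.001, -0.0]
force: [-5.1, -4.6, 4.5]
width: 0.0161
time: 12.15
ee_pos: [0.5274, -0.1535, 0.0412]
tool_rot: [0.996, -0.085, -0.001, -0.0]
force: [-6.5, -5.8, 4.8]
width: 0.0161
```

```bash
python3 -m inch '[0,0.0007,-0.0005,0,0,0,255, 0,0,0,0,0,0,255, 0,0,0,0,0,0,255]'
python3 -m inch '[0.004,0,0,0,0,0,255, 0,0,0,0,0,0,255]'
python3 -m inch '[0.004,0,0,0,0,0,255, 0,0,0,0,0,0,255]'
python3 -m inch '[0.004,0,0,0,0,0,255, 0,0,0,0,0,0,255]'
```

```text
time: 12.52
ee_pos: [0.5275, -0.1542, 0.0414]
tool_rot: [0.996, -0.085, -0.001, -0.0]
force: [-4.5, -4.2, -0.1]
width: 0.0164
time: 12.78
ee_pos: [0.5317, -0.1549, 0.0413]
tool_rot: [0.996, -0.084, -0.001, -0.0]
force: [-2.1, -4.1, -0.8]
width: 0.0161
time: 13.02
ee_pos: [0.5356, -0.1556, 0.0413]
tool_rot: [0.996, -0.085, -0.001, -0.0]
force: [-3.5, -4.3, -0.9]
width: 0.0158
time: 13.28
ee_pos: [0.5395, -0.1563, 0.0413]
tool_rot: [0.996, -0.084, -0.001, -0.0]
force: [-1.7, -4.4, -0.4]
width: 0.0159
```

```bash
python3 -m inch '[0.003,0,0,0,0,0,255, 0,0,0,0,0,0,255]'|grep -E 'pos|force'
python3 -m inch '[0.003,0,0,0,0,0,255, 0,0,0,0,0,0,255]'|grep -E 'pos|force'
python3 -m inch '[0.002,0,0,0,0,0,255, 0,0,0,0,0,0,255]'|grep -E 'pos|force'
python3 -m inch '[0.002,0,0,0,0,0,255, 0,0,0,0,0,0,255]'|grep -E 'pos|force'
python3 -m inch '[0.002,0,0,0,0,0,255, 0,0,0,0,0,0,255]'|grep -E 'pos|force'
```

```text
ee_pos: [0.5423, -0.1568, 0.0413]
force: [-3.9, -4.5, -0.7]
ee_pos: [0.5452, -0.1573, 0.0413]
force: [-3.9, -4.4, 0.2]
ee_pos: [0.547, -0.1577, 0.0413]
force: [-4.5, -6.4, 0.3]
ee_pos: [0.549, -0.158, 0.0413]
force: [-5.7, -5.4, 0.1]
ee_pos: [0.5509, -0.1584, 0.0413]
force: [-4.5, -6.7, 1.3]
```

```bash
python3 -m inch '[0,0.0008,0,0,0,0,255, 0,0,0,0,0,0,255]'|grep -E 'pos|force'
python3 -m inch '[0.002,0,0,0,0,0,255, 0,0,0,0,0,0,255]'|grep -E 'pos|force'
python3 -m inch '[0.002,0,0,0,0,0,255, 0,0,0,0,0,0,255]'|grep -E 'pos|force'
python3 -m inch '[0.002,0,0,0,0,0,255, 0,0,0,0,0,0,255]'|grep -E 'pos|force'
```

```text
ee_pos: [0.551, -0.159, 0.0413]
force: [-3.6, -4.0, -0.2]
ee_pos: [0.5531, -0.1593, 0.0413]
force: [-2.7, -4.4, -0.8]
ee_pos: [0.5551, -0.1597, 0.0413]
force: [-3.7, -4.8, 0.2]
ee_pos: [0.557, -0.1601, 0.0413]
force: [-3.1, -5.1, -0.8]
```

```bash
python3 - <<'E'
from fit import *
s=sensors.sense(); M=R.from_quat(s['tool_rot']).as_matrix(); t=s['ee_pos']
c=snap('wrist'); save(c,'gap.png',(250,0,410,200),3)
E
```

```text
(no output)
```

View pics/gap.png

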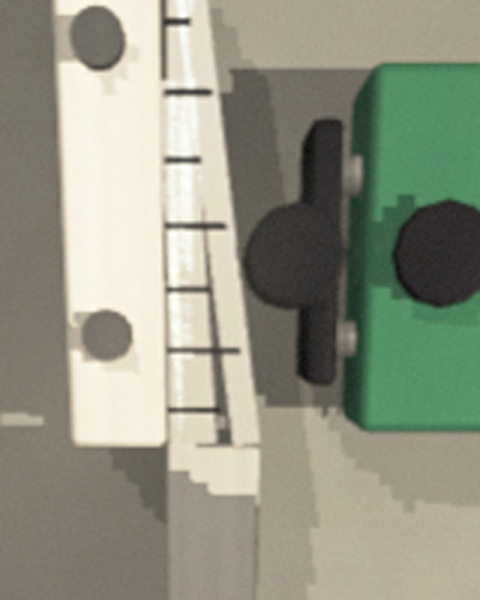

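The picture shows the blade lying flat along the rail. Its tapered edge is just short of the nose, with the nose's point at crop (245,253) and the blade's edge at about 238, so about 1 mm clear. From here I go in 1 mm steps.

```bash

python3 -m inch '[0.001,0,0,0,0,0,255, 0,0,0,0,0,0,255]'|grep -E 'pos|force'
python3 -m inch '[0.001,0,0,0,0,0,255, 0,0,0,0,0,0,255]'|grep -E 'pos|force'
python3 -m inch '[0.001,0,0,0,0,0,255, 0,0,0,0,0,0,255]'|grep -E 'pos|force'
python3 -m inch '[0.001,0,0,0,0,0,255, 0,0,0,0,0,0,255]'|grep -E 'pos|force'
```

```text
ee_pos: [0.5579, -0.1602, 0.0413]
force: [-3.1, -5.0, -0.3]
ee_pos: [0.5589, -0.1604, 0.0413]
force: [-4.3, -4.6, -0.2]
ee_pos: [0.5598, -0.1605, 0.0413]
force: [-3.9, -4.7, 0.5]
ee_pos: [0.5608, -0.1607, 0.0413]
force: [-3.9, -4.3, -0.5]
```

```bash

python3 -m inch '[0.001,0,0,0,0,0,255, 0,0,0,0,0,0,255]'|grep -E 'pos|force'
python3 -m inch '[0.001,0,0,0,0,0,255, 0,0,0,0,0,0,255]'|grep -E 'pos|force'
python3 -m inch '[0.001,0,0,0,0,0,255, 0,0,0,0,0,0,255]'|grep -E 'pos|force'
```

```text
ee_pos: [0.5618, -0.1609, 0.0413]
force: [-4.7, -4.0, 1.3]
ee_pos: [0.5628, -0.1611, 0.0413]
force: [-5.6, -5.4, -0.1]
ee_pos: [0.5637, -0.1612, 0.0413]
force: [-4.4, -4.4, 0.2]
```

```bash

python3 -m inch '[0.001,0,0,0,0,0,255, 0,0,0,0,0,0,255]'|grep -E 'pos|force'
python3 -m inch '[0.001,0,0,0,0,0,255, 0,0,0,0,0,0,255]'|grep -E 'pos|force'
```

```text
ee_pos: [0.5647, -0.1614, 0.0413]
force: [-3.9, -4.8, 0.3]
ee_pos: [0.5657, -0.1616, 0.0413]
force: [-4.9, -6.2, 0.3]
```

```bash

python3 -m inch '[0.001,0,0,0,0,0,255, 0,0,0,0,0,0,255]'|grep -E 'pos|force'
python3 -m inch '[0.001,0,0,0,0,0,255, 0,0,0,0,0,0,255]'|grep -E 'pos|force'
```

```text
ee_pos: [0.5663, -0.1617, 0.0413]
force: [-5.9, -4.6, 1.0]
ee_pos: [0.567, -0.1618, 0.0412]
force: [-9.0, -5.6, 2.4]
```

Resistance is rising and the advance is falling short of command, so the nose has touched at about x=0.5655. Going on carefully.

```bash

python3 -m inch '[0.001,0,0,0,0,0,255, 0,0,0,0,0,0,255, 0,0,0,0,0,0,255]' |grep -E 'pos|force'
python3 -c "
from h import *
s=sensors.sense();print(s['ee_pos'],s['torque'],s['force'],s['width'])"
```

```text
ee_pos: [0.5675, -0.1619, 0.0412]
force: [-10.7, -5.1, 2.7]
[ 0.56754279 -0.16192681  0.04120431] [-1.08181765  1.72865867 -0.29269038] [-10.67655717  -5.09798623   2.7487284 ] 0.01564940933662586
```

```bash

python3 -m inch '[0.001,0,0,0,0,0,255, 0,0,0,0,0,0,255, 0,0,0,0,0,0,255]' |grep -E 'pos|force'
python3 -m inch '[0.0007,0,0,0,0,0,255, 0,0,0,0,0,0,255, 0,0,0,0,0,0,255]' |grep -E 'pos|force'
```

```text
ee_pos: [0.5681, -0.162, 0.0412]
force: [-12.2, -5.1, 3.6]
ee_pos: [0.5685, -0.1621, 0.0412]
force: [-12.5, -6.4, 5.5]
```

The pressing force is near target, but the handle is pushed about 8 N sideways to the rail, which could pivot the blade on the rail's end and mask the true pressure. I'll relieve the side load and the down load.

```bash

python3 -m inch '[0,0.0007,-0.0003,0,0,0,255, 0,0,0,0,0,0,255, 0,0,0,0,0,0,255]' |grep -E 'pos|force'
python3 -m inch '[0,0.0007,0,0,0,0,255, 0,0,0,0,0,0,255, 0,0,0,0,0,0,255]' |grep -E 'pos|force'
python3 -m inch '[0,0.0005,0,0,0,0,255, 0,0,0,0,0,0,255, 0,0,0,0,0,0,255]' |grep -E 'pos|force'
python3 -c "
from h import *
s=sensors.sense();print(s['ee_pos'],s['torque'],s['force'],s['width'],s['time'])"
```

```text
ee_pos: [0.5691, -0.1625, 0.0414]
force: [-9.2, -2.9, 2.9]
ee_pos: [0.5696, -0.1628, 0.0414]
force: [-5.1, 1.4, 0.5]
ee_pos: [0.5698, -0.163, 0.0414]
force: [-3.1, 4.2, -0.9]
[ 0.56976842 -0.16300048  0.04135927] [0.93855711 0.81898167 0.26380319] [-3.11344889  4.15096794 -0.8575516 ] 0.015535041333760349 20.575
```

The side load overshot, so I bring it back to about zero.

```bash

python3 -m inch '[0,-0.0006,0,0,0,0,255, 0,0,0,0,0,0,255, 0,0,0,0,0,0,255]' |grep -E 'pos|force'
python3 - <<'E'
from fit import *
s=sensors.sense();M=R.from_quat(s['tool_rot']).as_matrix(); t=s['ee_pos'];print(t,s['torque'],s['force'])
c=snap('wrist'); save(c,'gap2.png',(250,0,410,200),3)
E
```

```text
ee_pos: [0.5698, -0.1629, 0.0414]
force: [-4.8, 1.1, -1.2]
[ 0.56979976 -0.16285544  0.04137435] [0.45544457 1.02566394 0.153671  ] [-4.80900001  1.11498099 -1.17296411]
```

View pics/gap2.png

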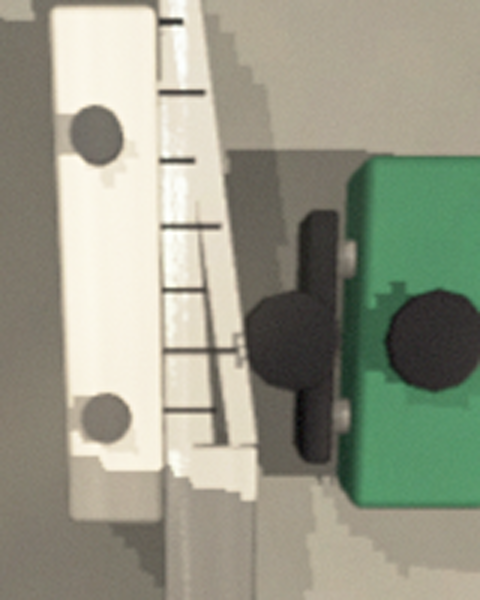

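The graduations sit in the same rows as before, so the gauge has not slipped in the grip. The blade lies along the rail and the nose is on the blade. Side load is now about zero. A small push will measure the true slip drag.

```bash

for k in 1; do python3 -m inch '[0.0005,0,0,0,0,0,255, 0,0,0,0,0,0,255, 0,0,0,0,0,0,255]' |grep -E 'pos|force'; done
python3 -m inch '[0.0005,0,0,0,0,0,255, 0,0,0,0,0,0,255, 0,0,0,0,0,0,255]' |grep -E 'pos|force'
python3 -c "
from h import *
s=sensors.sense();print(s['ee_pos'],s['torque'],s['force'],s['width'],s['time'])"
```

```text
ee_pos: [0.5701, -0.1629, 0.0414]
force: [-5.4, 2.1, -0.8]
ee_pos: [0.5704, -0.1629, 0.0414]
force: [-7.5, 1.6, 1.0]
[ 0.57041199 -0.16294401  0.04136082] [0.42456387 1.30916389 0.18952364] [-7.54286161  1.60463241  1.03450911] 0.01606860062922766 21.75
```

```bash

python3 -m inch '[0.0005,0,0,0,0,0,255, 0,0,0,0,0,0,255, 0,0,0,0,0,0,255, 0,0,0,0,0,0,255]' |grep -E 'pos|force'
python3 -m inch '[0,0,0,0,0,0,255]' |grep -E 'pos|force'
python3 -m inch '[0,0,0,0,0,0,255]' |grep -E 'pos|force'
```

```text
ee_pos: [0.5707, -0.163, 0.0414]
force: [-8.9, 2.2, 1.0]
ee_pos: [0.5707, -0.163, 0.0414]
force: [-7.4, 2.2, 1.4]
ee_pos: [0.5707, -0.163, 0.0414]
force: [-8.0, 2.0, 1.0]
```

Sliding drag is about 8.3 N and rises about 3.8 N/mm. At 1.2–2× drag that puts the nose pressure at about 4.2–6.9 N. A little more advance is needed.

```bash

python3 -m inch '[0.0006,-0.0001,0,0,0,0,255, 0,0,0,0,0,0,255, 0,0,0,0,0,0,255]' |grep -E 'pos|force'
python3 -m inch '[0.0006,-0.0001,0,0,0,0,255, 0,0,0,0,0,0,255, 0,0,0,0,0,0,255]' |grep -E 'pos|force'
python3 -m inch '[0,0,0,0,0,0,255]' |grep -E 'pos|force'
python3 -m inch '[0,0,0,0,0,0,255]' |grep -E 'pos|force'
```

```text
ee_pos: [0.571, -0.163, 0.0414]
force: [-9.6, 2.1, 2.1]
ee_pos: [0.5713, -0.1631, 0.0413]
force: [-11.7, 0.5, 2.7]
ee_pos: [0.5713, -0.1631, 0.0413]
force: [-11.3, 1.0, 2.1]
ee_pos: [0.5714, -0.1631, 0.0414]
force: [-11.2, 1.4, 3.0]
```

Drag is about 11.3 N, which gives a pressure of about 5–8.6 N, the wanted range. I unload the push, release, and then rise clear.

```bash

python3 -m inch '[-0.0012,0,-0.0002,0,0,0,255, 0,0,0,0,0,0,255]' |grep -E 'pos|force'
python3 -m inch '[0,0,0,0,0,0,150, 0,0,0,0,0,0,120, 0,0,0,0,0,0,120, 0,0,0,0,0,0,120, 0,0,0,0,0,0,120]'
python3 -c "
from h import *
s=sensors.sense();print(s['ee_pos'],s['torque'],s['force'],s['width'],s['time'])"
```

```text
ee_pos: [0.5713, -0.1631, 0.0415]
force: [-5.9, 1.9, -3.8]
time: 24.38
ee_pos: [0.5725, -0.1638, 0.0422]
tool_rot: [0.996, -0.085, 0.0, 0.0]
force: [-0.4, -0.8, 0.4]
width: 0.0504
[ 0.572465   -0.16383394  0.04221954] [0.02747498 0.09860421 0.00931578] [-0.35563252 -0.76021569  0.42915114] 0.050421673483109775 24.375
```

```bash

python3 -m inch '[0,0,-0.015,0,0,0,120, 0,0,-0.03,0,0,0,120, 0,0,-0.04,0,0,0,120, 0,0,0,0,0,0,120, 0,0,0,0,0,0,120]'
python3 - <<'E'
from fit import *
s=sensors.sense(); M=R.from_quat(s['tool_rot']).as_matrix(); t=s['ee_pos']; print(t,s['force'],s['time'])
o=np.array([.646,-.1673]);a=np.radians(-9.65);X=np.array([np.cos(a),np.sin(a)]);Y=np.array([-X[1],X[0]])
ims=[]
for n in ['wrist','side','scene']:
    c=snap(n); P=cloud(c); Q=np.stack([(P[...,:2]-o)@X,(P[...,:2]-o)@Y,P[...,2]],-1)
    hsv=cv2.cvtColor(c['img'],cv2.COLOR_RGB2HSV)
    h=Q[(hsv[...,1]>140)&(hsv[...,0]<20)&(Q[...,2]>.045)&(Q[...,2]<.062)&(Q[...,0]<-.04)&(Q[...,0]>-.14)&(abs(Q[...,1]+.005)<.03)]
    if len(h)>10: k=cv2.minAreaRect((h[:,:2]*1000).astype(np.float32)); print(n,'handle top rig',len(h),np.round(k[0],1),np.round(k[1],1),round(k[2],1),np.median(h[:,2]).round(4))
    ba=Q[(Q[...,0]>-.058)&(Q[...,0]<-.034)&(Q[...,1]<.01)&(Q[...,1]>-.03)&(Q[...,2]>.022)&(Q[...,2]<.04)]
    if len(ba): print('  blade y',np.percentile(ba[:,1],[3,97]).round(4),'ztop',np.median(ba[:,2]).round(4))
    T=np.linalg.inv(c['world_from_camera']); q=T@[*(o-.02*X),.03,1]; u=int(c['cx']+c['fx']*q[0]/-q[2]); v=int(c['cy']+c['fy']*q[1]/q[2])
    r=(130,150) if n=='wrist' else (55,63)
    v0=max(0,v-r[1]);u0=max(0,u-r[0]); ims.append(cv2.resize(c['img'][v0:v0+2*r[1],u0:u0+2*r[0],::-1],(260,300),interpolation=2))
cv2.imwrite('pics/final.png',np.hstack(ims))
E
```

```text
time: 25.0
ee_pos: [0.5722, -0.1637, 0.1274]
tool_rot: [0.996, -0.084, 0.0, 0.0]
force: [0.9, 0.6, 0.2]
width: 0.0504
[ 0.57218525 -0.16369355  0.12736085] [0.86611876 0.60725642 0.18411424] 25.0
wrist handle top rig 796 [-72.9  -7.9] [29.2 15.1] 0.0 0.0533
  blade y [-0.0149  0.    ] ztop 0.0316
side handle top rig 134 [-76.9  -9.5] [28.1 18.8] 6.9 0.053
  blade y [-0.0171 -0.0024] ztop 0.0316
scene handle top rig 85 [-76.7  -5.4] [16.4 31.1] 82.4 0.0526
  blade y [-0.0152  0.0014] ztop 0.0307
```

View pics/final.png

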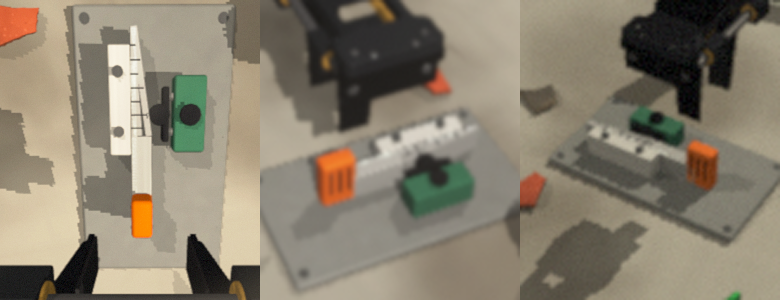

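The final picture shows the gauge upright on the bed, its straight side along the rail, the nose against the tapered side, and the fingers well clear. The numbers agree: handle top 53 mm (46+8 expected), angle to the rail about 0°, blade side at rig y ≈ 0, tip about 60 mm past the nose. I'm handing in.

```bash
python3 -c "
from bench import workorder,sensors
print(workorder.close_job()); s=sensors.sense(); print(s['time'],s['force'])"
```

```text
the job is handed in; nothing more can be done
None
the job is handed in; nothing more can be done
```

I picked up the steel-bladed gauge by its orange handle and slid it along the rail into the gap until the nose pressed on the blade. I then released it, rose clear and handed in at about 25 s of the 69 s allowed.

**Last checks**
- **Standing:** the gauge is upright on the bed, with the handle top at 53 mm against 54 mm expected.
- **Alignment:** the angle to the rail was 0.0° by the wrist camera. The side and scene cameras read about 7° off, but on few and blurred points.
- **Straight side:** it lies at the rail, at rig y 0 mm by the wrist camera. The other two views read −2.4 and +1.4 mm.
- **Depth:** the tip is about 60 mm past the nose, well over the 12 mm needed.
- **Robot:** the force on the tool was about zero after release, and the fingers are clear.

**Pressure:** I inferred the nose pressure rather than measuring it. The final sliding drag of about 11 N gives roughly 5 to 8.6 N. Distance travelled since the first resistance suggests more, about 11 to 12 N. I trusted the drag figure because side load on the handle blurred the moment of contact. I did not test the pressure again after letting go.

**Other disagreements:** the rail face measured from the jaw housing's edge was about 1.8 mm off the other estimates. I found the rail by touch instead.

**Bystanders:** I never went near the jar or sherds. I did not measure their positions again at the end.

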